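# Weigh two table mills and seat the heavier in the serving caddy

### The job

The two wooden mills look alike, but the pepper mill has a steel grinder inside and is the heavier one. Stand the mills gently on opposite pans of the balance, let go of both and see which pan goes down; then put the heavier mill into the sprung socket of the dark wooden caddy and press it down until it is fully home on the rest disc at the bottom (its depth has to be felt), never pushing with more than 25 N, and leave the lighter mill standing on its pan. Do not knock over or push about anything else on the table.

Things in the scene. Friction and masses are not known exactly. Their poses are not given: they have to be found in the camera images.
- mill_a: Wooden mill, round about its upright z; origin: centre of underside. 112 mm high: straight foot 54 mm across up to 52 mm (lower edge chamfered 3 mm), waist 34 mm across at 64-71 mm, straight head 42 mm across at 74-101 mm (grip here), flat steel top 26 mm across at 112 mm, may be pressed on. 0.17-0.27 kg; the grinder inside rattles by 1 mm.
- mill_b: The other mill, same look and same measures as the first, origin at the centre of its underside. Which of the two is heavier changes from start to start.
- balance: grey equal-arm balance, fixed to the table: base 100 mm (own x) by 340 mm (own y), 22 mm high, column 50 mm square to 62 mm and a white scale card up to 88 mm; origin at the centre of its underside. The pans lie 130 mm from its centre along own +y (left) and -y (right).
- pan_left: left (+y) pan of the balance: steel dish, flat floor 86 mm across, rim 108 mm across and 4 mm above the floor. Origin: centre of its underside, 84 mm above the table when level; the floor is 4 mm above the origin. Stays level, moves up or down 12 mm to stops, opposite to the other pan, at hardly any force. More than 20 N between mill and pan harms it.
- pan_right: right (-y) pan of the balance: steel dish, flat floor 86 mm across, rim 108 mm across and 4 mm above the floor. Origin: centre of its underside, 84 mm above the table when level; the floor is 4 mm above the origin. Stays level, moves up or down 12 mm to stops, opposite to the other pan, at hardly any force. More than 20 N between mill and pan harms it.
- beam (a joint): tilt of the balance beam in rad: 0 level, about +0.09 left pan fully down, about -0.09 right pan fully down
- block: the wooden block of the caddy, 96 x 96 x 45 mm, same origin and axes as the caddy; its wood must not be pushed on by a mill with more than 36 N
- caddy: dark wooden caddy block, fixed to the table, 96 x 96 mm, 45 mm high, with a 12 mm high, 30 mm lip on its own +x side; origin at the centre of its underside. In the middle of its top is one round upright socket, 57 mm across, with a slightly chamfered mouth.
- socket (a point): centre of the socket's mouth, 45 mm above the caddy's origin. The bottom is a steel rest disc clamped anywhere 19 to 35 mm below the mouth; no reading tells how deep. Two sprung steel balls in the wall (own +y and -y, 14 mm below the mouth, 50 mm apart) hold up a mill let go; pushing it past takes 5 to 12 N, and it stays wherever the push stops. Creep: the disc is hard.
- plates: stack of square card plates, about 170 mm across, 91 mm high; origin under its centre
- bottle0: sealed sauce bottle, 52 mm across, 165 mm high; origin under its centre
- bottle1: second sauce bottle, same size; origin under its centre
- cup: white tasting cup, 52 mm across, 45 mm high; origin under its centre
- log: slice of log, 110 mm across, 28 mm high; origin under its centre
- dish: white bowl, 90 mm across, 30 mm high; origin under its centre
- tongs: steel serving tongs lying flat, 190 mm long along own x, 11 mm high; origin at the underside of the middle
There are look-alikes about, which are no part of the job. Leave any yellow look-alike of the mill_b alone.

How it is judged (in metres and radians):
On the way:
1. both mills stand upright and still on opposite pans at the same time, let go of (((contact force between mill_a and pan_left above 0.8 N and contact force between mill_b and pan_right above 0.8 N) or (contact force between mill_b and pan_left above 0.8 N and contact force between mill_a and pan_right above 0.8 N)) and contact force between each of mill_a, mill_b and the fingers below 0.1 N and linear speed of each of mill_a, mill_b below 0.03 m/s and angle between each of mill_a, mill_b's own z axis and vertical below 0.15 rad), for 0.3 s.
At the end, for the whole second after the job is handed in: The heavier mill is upright (0.08 rad) in the socket, its underside within 1.5 mm of the rest disc and within 5 mm of the socket axis; the lighter mill (pan load 0.8 to 2.14 N) stands upright (0.15 rad) on a pan; both let go and still (under 0.03 m/s) (((distance between mill_a and rest_c0 below 0.0216 m and z of mill_a in the frame of socket below -0.016 m and horizontal distance between mill_a and socket below 0.005 m and angle between mill_a's own z axis and vertical below 0.08 rad and contact force between mill_b and pan_left between 0.8 and 2.14 N and angle between mill_b's own z axis and vertical below 0.15 rad) or (distance between mill_a and rest_c0 below 0.0216 m and z of mill_a in the frame of socket below -0.016 m and horizontal distance between mill_a and socket below 0.005 m and angle between mill_a's own z axis and vertical below 0.08 rad and contact force between mill_b and pan_right between 0.8 and 2.14 N and angle between mill_b's own z axis and vertical below 0.15 rad) or (distance between mill_b and rest_c0 below 0.0216 m and z of mill_b in the frame of socket below -0.016 m and horizontal distance between mill_b and socket below 0.005 m and angle between mill_b's own z axis and vertical below 0.08 rad and contact force between mill_a and pan_left between 0.8 and 2.14 N and angle between mill_a's own z axis and vertical below 0.15 rad) or (distance between mill_b and rest_c0 below 0.0216 m and z of mill_b in the frame of socket below -0.016 m and horizontal distance between mill_b and socket below 0.005 m and angle between mill_b's own z axis and vertical below 0.08 rad and contact force between mill_a and pan_right between 0.8 and 2.14 N and angle between mill_a's own z axis and vertical below 0.15 rad)) and contact force between each of mill_a, mill_b and the fingers below 0.1 N and linear speed of each of mill_a, mill_b below 0.03 m/s and angle between each of mill_a, mill_b's own z axis and vertical below 0.15 rad); the robot touches nothing.
It fails at once if a mill pressed or dropped onto a pan with more than 20 N (contact force between any of mill_a, mill_b and pan_left above 20 N or contact force between any of mill_a, mill_b and pan_right above 20 N).
It fails at once if a mill pushed against the wood of the caddy's block or its rest disc with more than 36 N (25 N of push, plus its weight and the balls' hold) (contact force between any of mill_a, mill_b and block above 36 N or contact force between any of mill_a, mill_b and rest_c0 above 36 N).
It fails at once if a mill tipped over (angle between any of mill_a, mill_b's own z axis and vertical above 0.6 rad).
It fails at once if a bystander pushed more than 30 mm or knocked over (distance of any of plates, bottle0, bottle1, cup, log, dish, tongs from where it was at the start of the episode above 0.03 m or angle between any of plates, bottle0, bottle1, cup, log, dish, tongs's own z axis and vertical above 0.4 rad).
It also fails if it takes over 72 s, if anything falls off the work surface, if the arm or the gripper's body presses on something with over 40 N, if the wrist force passes 120 N, or if a joint passes its speed limit or range.

### The arm

A 6-joint arm with a two-finger parallel gripper is mounted at the origin on the work surface. World frame = base frame: x ahead of the robot, y to its left, z up, the work surface at z = 0. Lengths are in m, angles in degrees, forces in N, time in s.
With the tool pointing down it reaches from about 0.3 to 0.75 m from the base axis. Payload 8.5 kg.
Tool frame: the origin (TCP) lies at the very end of the fingers, on their centre line; the grasp point (between the pads) lies 19 mm behind it; z points along the fingers, y is the direction in which the jaws open and shut (so a half turn about z gives the same grasp; the last joint's range is limited). The gripper opens to 85 mm and grips with 20 to 120 N. Pads are 22 mm wide; open, the fingers measure 114 mm over their backs; the gripper's body (76 mm by 85 mm) begins 54 mm behind the grasp point. The pads swing forward as they close: fully open they stand 13 mm farther back than shut.
Start: joints at [-84.127, 21.807, 74.336, -0, 83.858, -12.336], TCP at [0.172, -0.522, 0.231] pointing down, gripper open.
Joint ranges: [-178.18, 178.18], [-50.72, 133.34], [12.68, 142.11], [-81.47, 261.47], [9.98, 163.14], [-165.26, 165.26]. Speed limits (degrees/s): [136.94, 136.94, 180, 180, 180, 180].

### API

Orientations are given as a 3x3 rotation matrix whose columns are the frame's x, y, z axes.
In Python, from rig import status, vision, env gives the robot as it stands.
- The arm moves only by the tool send_rows, never from a script. Its argument "targets" is a list of rows, each a list of 7 numbers: the shift along the tool's x, y, z in units of 50 mm (1.0 is 50 mm), then the turn, a rotation vector about the tool's x, y, z in units of 8 degrees (1.0 is 8 degrees), then the finger opening in mm, from 0 to 85.4. A call has 1 to 5 rows; each row is the pose to reach, as a shift and turn from the pose commanded when the call began, along the tool's axes at that moment; what a row does not reach only later rows make up. A row lasts 1/8 s, in which the tool goes at most 62.5 mm and 10.7 degrees, less where a joint would pass 70% of its speed; a pose out of reach is approached as far as the arm can. A call with a gripper value outside its range is refused whole. The fingers move at their own pace and stop on an object; "grip_force" is the grip in N (left out, the last holds). Time passes only in rows, so rows that repeat a pose let the fingers close. It gives the time, the measured TCP pose, the force and the opening at its end, in the units of the state.
- status.observe(): the state, without advancing time (a new reading comes with each control period).
- vision.get_image(name): name is "scene" or "top"; returns (picture, depth): 420x560x3 uint8, red, green, blue; 420x560 float32, m along the optical axis (not along the pixel's ray), 0 where there is no reading.
- vision.camera_model(name): a dict with "camera_matrix" (3x3 intrinsics, pixels), "dist" ([k1, k2, p1, p2, k3] as OpenCV has them; the pictures are not rectified), "view" (4x4, takes a point from world to camera coordinates). Camera axes: x right, y down, z forward; pixel columns grow to the right and rows downward; lengths in m; the calibration is good to about 2 mm. A picture is of the moment at which its call begins. camera_model takes no time and is no camera call.
- env.close_job(): hands the job in, once; it reports no verdict.
Trained networks look in the newest picture that a camera, given by its name, has taken for a name from the list of things; names that differ only in an ending like _2 or _b are one class to them, and where a whole thing is asked for, a point or a joint stands for the part that bears it (a point fixed in the world has none). Each returns a list of dicts, best first, with "p" (0 to 1); they miss things now and then, are a little off and sometimes report something else, mostly with a low value. They report only what shows in the picture. A call takes as long as a camera call. They do not tell look-alikes from the thing itself.
- vision.masks_of(camera, label): "pixels" (420x560 bool, what is visible of it) and "extent" ([left, top, right, bottom] in pixels, round what is visible of it).
The state is a dict: "time_s": time; "q": joint angles; "qvel": joint speeds; "joint_efforts": joint torques, N m; "position": TCP position; "tool_rot": TCP orientation; "ft_force": force on the tool from outside, world axes, zero at the start; "wrist_torque": the same for the moment, N m; "grip_width": finger opening in m.
Only numpy, scipy, OpenCV 4.12 (cv2) and the standard library are available. Lean on these libraries where they do the work, as an engineer would, in place of code of your own. Each camera call takes 0.05 s, during which the arm holds its last target.

## Working session

There is one attempt and no reset: what is moved stays moved. The work goes in short steps, Python scripts to look and compute and a tool call to move; the robot and the scene stay as the last step left them, time stands still between calls to the robot, and variables do not carry over. Pictures are saved under pics/ and viewed, and the job is handed in when it is done.

Besides the shell and the picture viewer there is one more tool, called after ">>>" by a JSON object that holds its "op" and its "data", one argument or row to a line. send_rows: Moves the arm, as the interface text tells. Its arguments: {"type":"object","properties":{"targets":{"type":"array","items":{"type":"array","items":{"type":"number"}}},"grip_force":{"type":"number"}},"required":["targets"]}

```bash
ls; mkdir -p pics; python3 - <<'E'
from rig import status, vision, env
import cv2, numpy as np
s=status.observe(); print(s)
for n in ("scene","top"):
    im,d=vision.get_image(n); cv2.imwrite(f"pics/{n}0.png",im[:,:,::-1]); np.savez(f"{n}0.npz",im=im,d=d)
    print(vision.camera_model(n))
E
```

```text
pics
{'time_s': 0.0, 'q': array([-8.41278060e+01,  2.18404635e+01,  7.43843737e+01,  3.90001954e-04,
        8.38597597e+01, -1.23372581e+01]), 'qvel': array([-0.0394758 ,  0.0122148 , -0.06978112,  0.01307652,  0.04915469,
       -0.10358686]), 'joint_efforts': array([-2.86530994e-04, -4.48459375e+01, -2.31280732e+01, -2.08048373e-04,
        4.71236272e-03, -1.44971676e-05]), 'position': array([ 0.17182521, -0.52215756,  0.23071896]), 'tool_rot': array([[ 9.49920765e-01,  3.12490832e-01, -1.44327388e-04],
       [ 3.12490699e-01, -9.49919683e-01,  1.46943720e-03],
       [ 3.22086226e-04, -1.44094987e-03, -9.99998910e-01]]), 'ft_force': array([ 0.06159323,  0.64264721, -0.27442469]), 'wrist_torque': array([ 0.03593005,  0.03679767, -0.0257839 ]), 'grip_width': 0.08559927061020245}
{'camera_matrix': array([[452.21941785,   0.        , 282.66224119],
       [  0.        , 452.21941785, 212.09316427],
       [  0.        ,   0.        ,   1.        ]]), 'dist': array([-0.07025769,  0.        ,  0.        ,  0.        ,  0.        ]), 'view': array([[ 0.79222678,  0.60997519,  0.01752139, -0.45590721],
       [ 0.41489231, -0.51735641, -0.74846958, -0.19342281],
       [-0.44748308,  0.60022713, -0.66293762,  1.49296082],
       [ 0.        ,  0.        ,  0.        ,  1.        ]])}
{'camera_matrix': array([[485.50367902,   0.        , 278.57560259],
       [  0.        , 485.50367902, 204.42993316],
       [  0.        ,   0.        ,   1.        ]]), 'dist': array([-0.02017983,  0.        ,  0.        ,  0.        ,  0.        ]), 'view': array([[-0.00915832, -0.99993015,  0.00747084,  0.00538019],
       [-0.99553623,  0.00841574, -0.09400424,  0.59183565],
       [ 0.0939348 , -0.00829841, -0.99554377,  1.55387509],
       [ 0.        ,  0.        ,  0.        ,  1.        ]])}
```

View pics/scene0.png

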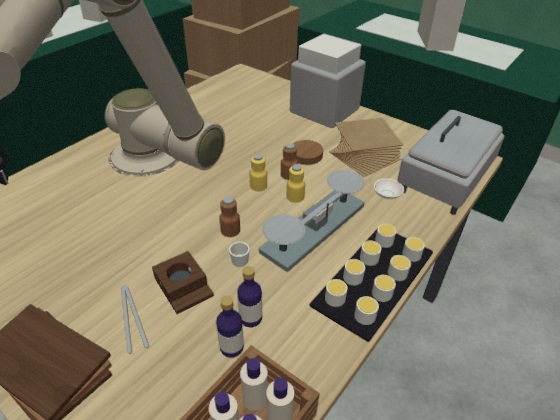

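View pics/top0.png

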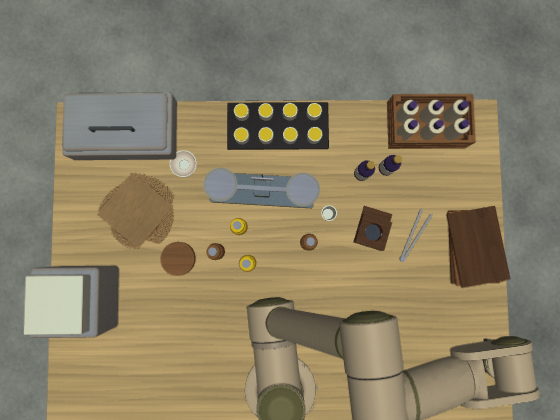

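The scene shows two brown mills (top view 216,252 and 309,242), yellow look-alikes at (238,226) and (247,263), pans at (220,185) and (303,189), and the caddy at (373,230) with the cup at (329,213) next to one pan. Next I measure positions.

```bash
cat > h.py <<'E'
from rig import status, vision, env
import cv2, numpy as np
def xyz(n,px,d=None,z=None):
    m=vision.camera_model(n); K=m["camera_matrix"];V=m["view"]
    px=np.asarray(px,float).reshape(-1,1,2)
    u=cv2.undistortPoints(px,K,m["dist"])[:,0]
    r=np.c_[u,np.ones(len(u))]; R=V[:3,:3];t=V[:3,3]
    c=-R.T@t
    if d is not None: return (r*np.asarray(d)[:,None]-t)@R
    w=r@R; return c+w*((z-c[2])/w[:,2])[:,None]
def cloud(n,mask,d):
    v,u=np.nonzero(mask&(d>0)); return xyz(n,np.c_[u,v],d[v,u])
def proj(n,P):
    m=vision.camera_model(n); V=m["view"]
    return cv2.projectPoints(np.asarray(P,float),cv2.Rodrigues(V[:3,:3])[0],V[:3,3],m["camera_matrix"],m["dist"])[0][:,0]
E
python3 - <<'E'
from h import *
for cam in("top","scene"):
    im,d=vision.get_image(cam)
    for l in ("mill_a","pan_left","caddy","balance","cup","bottle0","plates","log","dish"):
        for r in vision.masks_of(cam,l):
            if r["p"]<.3: continue
            P=cloud(cam,r["pixels"],d)
            if len(P)<5: continue
            zt=np.percentile(P[:,2],97); T=P[P[:,2]>zt-.01]
            u=im[r["pixels"]].mean(0).astype(int)
            c=(T[:,:2].min(0)+T[:,:2].max(0))/2
            print(cam,l,round(r["p"],2),np.round(r["extent"]),"n",len(P),"ztop",zt.round(3),"topmed",np.median(T,0).round(4),"mid",c.round(4),"ext",(T[:,:2].max(0)-T[:,:2].min(0)).round(3),u)
E
```

```text
top mill_a 0.8 [241. 257. 254. 272.] n 226 ztop 0.114 topmed [0.4054 0.1019 0.1091] mid [0.4037 0.1007] ext [0.04  0.034] [163 144  62]
top mill_a 0.74 [298. 235. 316. 249.] n 232 ztop 0.116 topmed [ 0.4705 -0.0942  0.1117] mid [ 0.469  -0.0946] ext [0.034 0.037] [110  89  70]
top mill_a 0.65 [229. 218. 250. 236.] n 261 ztop 0.116 topmed [0.5213 0.1295 0.1114] mid [0.5202 0.1278] ext [0.034 0.034] [159 140  62]
top mill_a 0.54 [286. 172. 320. 209.] n 952 ztop 0.096 topmed [ 0.6343 -0.0733  0.0898] mid [ 0.6339 -0.075 ] ext [0.102 0.104] [134 138 142]
top mill_a 0.51 [206. 245. 224. 257.] n 253 ztop 0.116 topmed [0.4427 0.2055 0.1118] mid [0.4427 0.2047] ext [0.036 0.034] [108  87  68]
top pan_left 0.84 [203. 168. 235. 203.] n 906 ztop 0.095 topmed [0.6522 0.1869 0.0895] mid [0.6521 0.1857] ext [0.103 0.105] [134 138 143]
top caddy 0.61 [354. 206. 392. 247.] n 1229 ztop 0.05 topmed [ 0.4986 -0.3012  0.0454] mid [ 0.4988 -0.3027] ext [0.116 0.118] [75 57 44]
top balance 0.87 [203. 167. 320. 208.] n 3559 ztop 0.095 topmed [0.6435 0.082  0.0893] mid [0.6431 0.0554] ext [0.121 0.365] [118
[... 2796 characters left out ...]
30]
scene bottle0 0.91 [234. 264. 262. 328.] n 1174 ztop 0.164 topmed [ 0.6993 -0.2801  0.1636] mid [ 0.6968 -0.2778] ext [0.024 0.023] [84 75 83]
scene bottle0 0.59 [215. 297. 244. 355.] n 1213 ztop 0.165 topmed [ 0.7166 -0.361   0.1644] mid [ 0.7152 -0.3598] ext [0.024 0.024] [83 74 82]
scene plates 0.8 [330. 114. 405. 176.] n 2868 ztop 0.092 topmed [0.5771 0.4418 0.0891] mid [0.5752 0.4465] ext [0.226 0.239] [139 119  88]
scene log 0.97 [293. 140. 324. 167.] n 580 ztop 0.03 topmed [0.4295 0.3286 0.0262] mid [0.4221 0.3273] ext [0.107 0.114] [114  86  59]
scene dish 0.53 [302. 194. 339. 227.] n 240 ztop 0.102 topmed [0.6775 0.0499 0.1041] mid [0.6777 0.0514] ext [0.005 0.008] [136 142 140]
```

```bash
python3 - <<'E'
from h import *
out=[]
for cam,boxes in (("top",[(295,228,325,258),(202,238,232,268),(350,203,396,249)]),("scene",[(214,192,246,224),(274,140,306,172),(148,248,216,316)])):
    im=np.load(cam+"0.npz")["im"]
    row=[cv2.resize(im[b[1]:b[3],b[0]:b[2]],(260,260),interpolation=cv2.INTER_CUBIC) for b in boxes]
    out.append(np.hstack(row))
cv2.imwrite("pics/crop0.png",np.vstack(out)[:,:,::-1])
E
```

```text
(no output)
```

View pics/crop0.png

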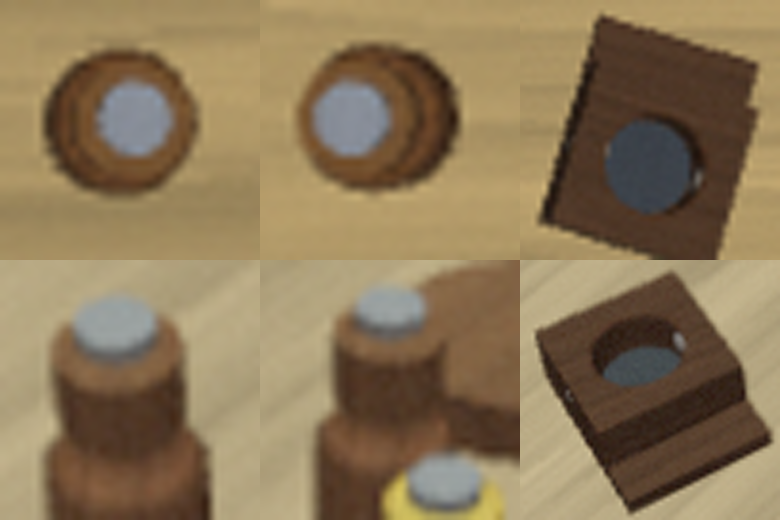

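```bash
cat >> h.py <<'E'
def cap(cam,im,xy0,z,r=0.03):
    """centroid of grey steel cap near predicted xy0 at height z -> world xy"""
    c=proj(cam,[[*xy0,z]])[0]; x,y=c.round().astype(int)
    R=14; sub=im[y-R:y+R+1,x-R:x+R+1].astype(float)
    w=np.clip((sub[...,2]-sub[...,0]+12)/24,0,1)*(sub.mean(2)>105)
    m=(w>0.4).astype(np.uint8); n,l,s,ce=cv2.connectedComponentsWithStats(m)
    k=min(range(1,n),key=lambda i:np.hypot(*(ce[i]-R))-0.05*s[i,4])
    mm=cv2.dilate((l==k).astype(np.uint8),np.ones((3,3)))*w
    v,u=np.mgrid[-R:R+1,-R:R+1]
    p=[x+(u*mm).sum()/mm.sum(),y+(v*mm).sum()/mm.sum()]
    return xyz(cam,[p],z=z)[0][:2],s[k,4],p
E
python3 - <<'E'
from h import *
for cam in("top","scene"):
    f=np.load(cam+"0.npz");im=f["im"];d=f["d"]
    for q in ([.470,-.097],[.442,.2035]): print(cam,cap(cam,im,q,.112))
    # socket: sample block top plane on a metric grid
    g=np.arange(-.06,.0601,.0005); X,Y=np.meshgrid(.495+g,-.305+g,indexing="ij")
    P=np.c_[X.ravel(),Y.ravel(),np.full(X.size,.045)]
    p=proj(cam,P).astype(np.float32).reshape(*X.shape,2)
    rec=cv2.remap(im,p[...,0],p[...,1],cv2.INTER_LINEAR)
    cv2.imwrite(f"pics/rect_{cam}.png",cv2.resize(rec[::-1,::-1,::-1],(480,480)))
    np.save(f"rect_{cam}.npy",rec)
    for q in ([.48,-.305],[.47,-.305],[.485,-.31]):
        a=proj(cam,[[*q,.02]])[0].round().astype(int); print(xyz(cam,[a],[d[a[1],a[0]]]))
E
```

```text
top (array([ 0.46980957, -0.09457056]), np.int32(48), [np.float64(310.06313993174064), np.float64(241.24402730375428)])
top (array([0.4419858 , 0.20499263]), np.int32(51), [np.float64(212.18136850783182), np.float64(251.25061830173124)])
[[ 0.4803634  -0.30580435  0.00841738]]
[[ 0.46997333 -0.30254266  0.03955039]]
[[ 0.48667644 -0.31121033  0.01507124]]
scene (array([ 0.47110084, -0.09685083]), np.int32(48), [np.float64(227.73605947955392), np.float64(199.64312267657994)])
scene (array([0.44356327, 0.20235221]), np.int32(29), [np.float64(289.6916488222698), np.float64(145.49036402569592)])
[[ 0.4762848  -0.30269724  0.01465914]]
[[ 0.47119021 -0.30639056  0.02163826]]
[[ 0.48120135 -0.30713335  0.01492228]]
```

View pics/rect_top.png

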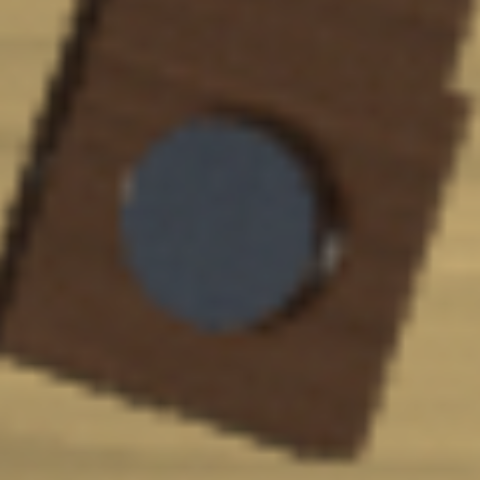

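View pics/rect_scene.png

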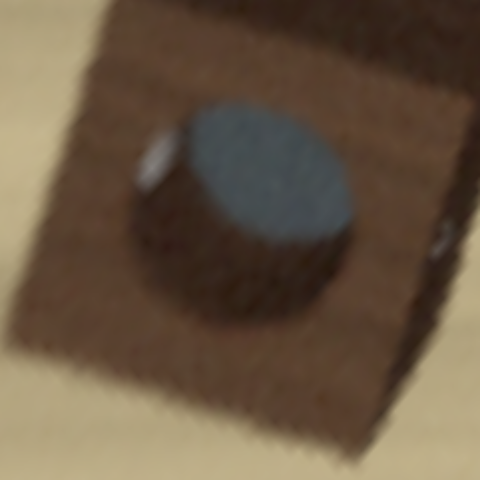

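Mouth in the rectified views: top centred at about (232,219), i.e. (0.500,-0.303); scene at about (243,213), i.e. (0.502,-0.306). The two cameras differ by a constant ~(1.4,2.4) mm. First I move towards the mill at (0.470,-0.096).

>>> {"op": "send_rows", "data": {
  "targets": [
    [4.2, -3.1, 0.3, 0, 0, 2.28, 85],
    [4.2, -3.1, 0.3, 0, 0, 2.28, 85],
    [4.2, -3.1, 0.3, 0, 0, 2.28, 85],
    [4.2, -3.1, 0.3, 0, 0, 2.28, 85],
    [4.2, -3.1, 0.3, 0, 0, 2.28, 85]
  ]
}}

```text
time_s: 1.72
position: [0.3242, -0.3069, 0.2165]
tool_rot: [[1.0, 0.003, 0.0], [0.003, -1.0, 0.0], [0.0, -0.0, -1.0]]
ft_force: [-0.3, -1.3, -0.3]
grip_width: 0.0847
```

>>> {"op": "send_rows", "data": {
  "targets": [
    [2.93, -4.22, 0.5, 0, 0, 0, 85],
    [2.93, -4.22, 0.5, 0, 0, 0, 85],
    [2.93, -4.22, 0.5, 0, 0, 0, 85],
    [2.93, -4.22, 0.5, 0, 0, 0, 85],
    [2.93, -4.22, 0.5, 0, 0, 0, 85]
  ]
}}

```text
time_s: 2.35
position: [0.4708, -0.0966, 0.1909]
tool_rot: [[1.0, 0.004, -0.0], [0.004, -1.0, 0.0], [-0.0, -0.0, -1.0]]
ft_force: [-0.5, -0.7, 0.1]
grip_width: 0.0847
```

>>> {"op": "send_rows", "data": {
  "targets": [
    [0, 0, 1.2, 0, 0, 0, 85],
    [0, 0, 2.2, 0, 0, 0, 85],
    [0, 0, 2.42, 0, 0, 0, 85],
    [0, 0, 2.42, 0, 0, 0, 70],
    [0, 0, 2.42, 0, 0, 0, 55]
  ]
}}

```text
time_s: 2.98
position: [0.4705, -0.0995, 0.0721]
tool_rot: [[1.0, -0.001, 0.003], [-0.001, -1.0, -0.002], [0.003, 0.002, -1.0]]
ft_force: [0.7, -0.3, -0.6]
grip_width: 0.0554
```

>>> {"op": "send_rows", "data": {
  "targets": [
    [0, 0, 0, 0, 0, 0, 46],
    [0, 0, 0, 0, 0, 0, 42],
    [0, 0, 0, 0, 0, 0, 36],
    [0, 0, 0, 0, 0, 0, 36]
  ],
  "grip_force": 30
}}

```text
time_s: 3.48
position: [0.4701, -0.0984, 0.0715]
tool_rot: [[1.0, -0.001, 0.002], [-0.001, -1.0, -0.0], [0.002, 0.0, -1.0]]
ft_force: [-0.4, 4.0, 8.7]
grip_width: 0.0411
```

>>> {"op": "send_rows", "data": {
  "targets": [
    [0, 0, -0.3, 0, 0, 0, 36],
    [0, 0, -1.2, 0, 0, 0, 36],
    [0, 0, -2.2, 0, 0, 0, 36],
    [0, 0, -2.8, 0, 0, 0, 36],
    [0, 0, -2.8, 0, 0, 0, 36]
  ],
  "grip_force": 40
}}

```text
time_s: 4.1
position: [0.4701, -0.0989, 0.2121]
tool_rot: [[1.0, -0.0, 0.004], [-0.0, -1.0, -0.002], [0.004, 0.002, -1.0]]
ft_force: [-0.2, 0.0, -1.8]
grip_width: 0.0414
```

```bash
python3 - <<'E'
from h import *
s=status.observe(); print(s["time_s"],s["position"],s["ft_force"],s["tool_rot"].round(4),s["grip_width"])
o=[]
for n in ("scene","top"):
    im,d=vision.get_image(n); c=proj(n,[s["position"]])[0].astype(int)
    x,y=np.clip(c,70,[489,349]); o.append(cv2.resize(im[y-70:y+70,x-70:x+70],(390,390),interpolation=2))
    np.savez(n+"1.npz",im=im,d=d)
cv2.imwrite("pics/l1.png",np.hstack(o)[:,:,::-1])
E
```

```text
4.1 [ 0.47008848 -0.09893866  0.21205705] [-1.75912270e-01  2.05335162e-04 -1.78106123e+00] [[ 1.0e+00 -4.0e-04  3.9e-03]
 [-4.0e-04 -1.0e+00 -2.1e-03]
 [ 3.9e-03  2.1e-03 -1.0e+00]] 0.04139429822205803
```

View pics/l1.png

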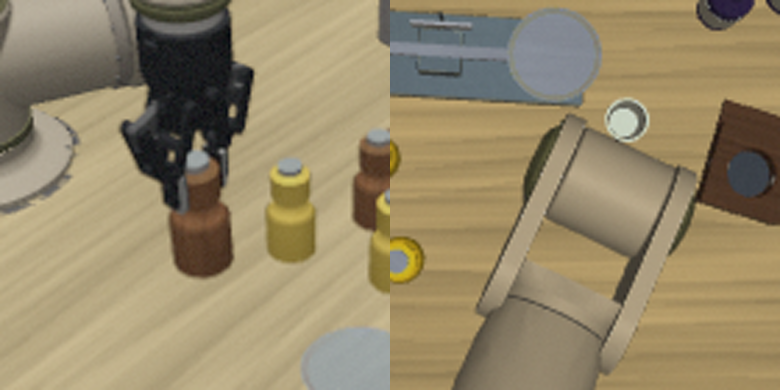

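```bash
python3 - <<'E'
from h import *
im=np.load("scene1.npz")["im"]
print(cap("scene",im,[.470,-.099],.2526))
print(proj("scene",[[.47,-.0989,.2526]]))
# foot: silhouette ; crop
c=proj("scene",[[.47,-.0989,.19]])[0].astype(int)
sub=im[c[1]-50:c[1]+50,c[0]-40:c[0]+40].copy()
sub=cv2.resize(sub,None,fx=6,fy=6,interpolation=2)
def dr(z,r,col,x=.470,y=-.0989):
    t=np.linspace(0,6.28,60); p=proj("scene",np.c_[x+r*np.cos(t),y+r*np.sin(t),0*t+z])
    p=((p-(c-[40,50])+.5)*6).astype(int); cv2.polylines(sub,[p.reshape(-1,1,2)],True,col)
dr(.2526,.013,(255,0,0));dr(.1406+.003,.027,(0,255,0));dr(.1406+.052,.027,(0,0,255));dr(.1406+.1,.021,(255,0,255))
cv2.imwrite("pics/ov1.png",sub[:,:,::-1])
E
```

```text
(array([ 0.47216442, -0.09783033]), np.int32(42), [np.float64(224.06344827586207), np.float64(153.97241379310344)])
[[223.07279698 153.8458071 ]]
```

View pics/ov1.png

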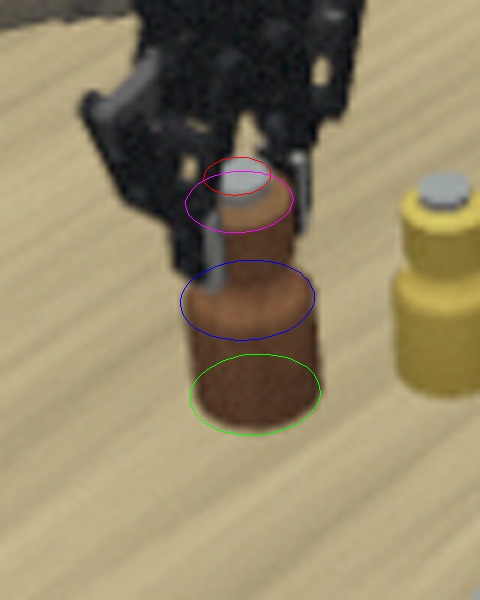

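>>> {"op": "send_rows", "data": {
  "targets": [
    [1.0, -0.1, 0, 0, 0, 0, 36],
    [2.1, -0.3, 0.1, 0, 0, 0, 36],
    [2.9, -0.42, 0.3, 0, 0, 0, 36],
    [3.26, -0.42, 0.44, 0, 0, 0, 36],
    [3.26, -0.42, 0.44, 0, 0, 0, 36]
  ]
}}

```text
time_s: 4.82
position: [0.6323, -0.0775, 0.1851]
tool_rot: [[1.0, -0.0, -0.005], [-0.0, -1.0, 0.001], [-0.005, -0.001, -1.0]]
ft_force: [-0.2, -0.1, -2.5]
grip_width: 0.0413
```

>>> {"op": "send_rows", "data": {
  "targets": [
    [0, 0, 0.2, 0, 0, 0, 36],
    [0, 0, 0.4, 0, 0, 0, 36],
    [0, 0, 0.5, 0, 0, 0, 36],
    [0, 0, 0.56, 0, 0, 0, 36],
    [0, 0, 0.6, 0, 0, 0, 36]
  ]
}}

```text
time_s: 5.45
position: [0.6325, -0.0778, 0.1584]
tool_rot: [[1.0, -0.001, 0.0], [-0.001, -1.0, -0.0], [0.0, 0.0, -1.0]]
ft_force: [1.2, -0.2, -2.2]
grip_width: 0.0412
```

>>> {"op": "send_rows", "data": {
  "targets": [
    [0, 0, 0.04, 0, 0, 0, 36],
    [0, 0, 0.08, 0, 0, 0, 36],
    [0, 0, 0.12, 0, 0, 0, 36],
    [0, 0, 0.16, 0, 0, 0, 36],
    [0, 0, 0.16, 0, 0, 0, 36]
  ]
}}

```text
time_s: 6.08
position: [0.6325, -0.0777, 0.1501]
tool_rot: [[1.0, -0.001, -0.0], [-0.001, -1.0, 0.0], [-0.0, -0.0, -1.0]]
ft_force: [0.3, 1.3, -1.5]
grip_width: 0.0408
```

>>> {"op": "send_rows", "data": {
  "targets": [
    [0, 0, 0.02, 0, 0, 0, 36],
    [0, 0, 0.04, 0, 0, 0, 36],
    [0, 0, 0.06, 0, 0, 0, 36],
    [0, 0, 0.06, 0, 0, 0, 36]
  ]
}}

```text
time_s: 6.58
position: [0.6326, -0.0777, 0.1476]
tool_rot: [[1.0, -0.0, 0.0], [-0.0, -1.0, -0.0], [0.0, 0.0, -1.0]]
ft_force: [-1.4, 0.4, 1.6]
grip_width: 0.041
```

>>> {"op": "send_rows", "data": {
  "targets": [
    [0, 0, 0, 0, 0, 0, 44],
    [0, 0, 0, 0, 0, 0, 50],
    [0, 0, 0, 0, 0, 0, 60],
    [0, 0, 0, 0, 0, 0, 75],
    [0, 0, 0, 0, 0, 0, 75]
  ],
  "grip_force": 20
}}

```text
time_s: 7.2
position: [0.6326, -0.0778, 0.1473]
tool_rot: [[1.0, -0.001, 0.0], [-0.001, -1.0, -0.0], [0.0, 0.0, -1.0]]
ft_force: [0.2, 0.8, -0.4]
grip_width: 0.075
```

```bash
python3 - <<'E'
from h import *
s=status.observe(); print(s["time_s"],s["position"],s["ft_force"],s["grip_width"])
o=[]
for n in ("scene","top"):
    im,d=vision.get_image(n); c=proj(n,[s["position"]])[0].astype(int)
    x,y=np.clip(c,70,[489,349]); o.append(cv2.resize(im[y-70:y+70,x-70:x+70],(390,390),interpolation=2))
cv2.imwrite("pics/p1.png",np.hstack(o)[:,:,::-1])
E
```

```text
7.2 [ 0.63255105 -0.07775008  0.14733676] [ 0.24986574  0.75149012 -0.44729921] 0.07495447063788371
```

View pics/p1.png

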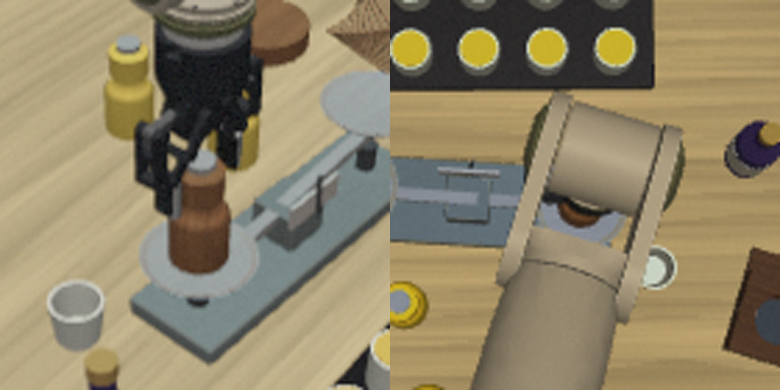

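The scene crop shows the mill standing on the right pan, which is down, and the fingers are open around the head. I lift off and go to the other mill.

>>> {"op": "send_rows", "data": {
  "targets": [
    [0, 0, -0.6, 0, 0, 0, 85],
    [0, 0, -1.7, 0, 0, 0, 85],
    [-0.8, -1.1, -1.9, 0, 0, 0, 85],
    [-1.5, -2.2, -1.9, 0, 0, 0, 85],
    [-2.2, -3.3, -1.9, 0, 0, 0, 85]
  ]
}}

```text
time_s: 7.92
position: [0.5276, 0.0789, 0.2426]
tool_rot: [[1.0, -0.001, 0.001], [-0.001, -1.0, 0.0], [0.001, -0.0, -1.0]]
ft_force: [0.4, 1.2, -0.2]
grip_width: 0.085
```

>>> {"op": "send_rows", "data": {
  "targets": [
    [-0.8, -1.1, 0.2, 0, 0, 0, 85],
    [-1.6, -2.28, 0.5, 0, 0, 0, 85],
    [-1.6, -2.28, 0.8, 0, 0, 0, 85],
    [-1.6, -2.28, 0.8, 0, 0, 0, 85]
  ]
}}

```text
time_s: 8.43
position: [0.4479, 0.1923, 0.2018]
tool_rot: [[1.0, 0.002, -0.002], [0.002, -1.0, -0.0], [-0.002, 0.0, -1.0]]
ft_force: [0.5, 0.2, 0.6]
grip_width: 0.085
```

>>> {"op": "send_rows", "data": {
  "targets": [
    [0, 0, 0, 0, 0, 0, 85],
    [0, 0, 0, 0, 0, 0, 85]
  ]
}}

```text
time_s: 8.68
position: [0.4498, 0.1909, 0.2029]
tool_rot: [[1.0, -0.002, 0.001], [-0.002, -1.0, 0.0], [0.001, -0.0, -1.0]]
ft_force: [0.1, 0.1, 0.0]
grip_width: 0.0849
```

>>> {"op": "send_rows", "data": {
  "targets": [
    [-0.14, -0.21, 0.2, 0, 0, 0, 85],
    [-0.14, -0.21, 1.2, 0, 0, 0, 85],
    [-0.14, -0.21, 2.2, 0, 0, 0, 85],
    [-0.14, -0.21, 2.6, 0, 0, 0, 85],
    [-0.14, -0.21, 2.6, 0, 0, 0, 65]
  ]
}}

```text
time_s: 9.3
position: [0.4409, 0.2022, 0.071]
tool_rot: [[1.0, -0.001, -0.003], [-0.001, -1.0, -0.001], [-0.003, 0.001, -1.0]]
ft_force: [-0.0, -0.4, 0.4]
grip_width: 0.0694
```

>>> {"op": "send_rows", "data": {
  "targets": [
    [0, 0, 0, 0, 0, 0, 55],
    [0, 0, 0, 0, 0, 0, 46],
    [0, 0, 0, 0, 0, 0, 42],
    [0, 0, 0, 0, 0, 0, 36],
    [0, 0, 0, 0, 0, 0, 36]
  ],
  "grip_force": 40
}}

```text
time_s: 9.93
position: [0.4425, 0.2026, 0.0734]
tool_rot: [[1.0, -0.001, 0.002], [-0.001, -1.0, 0.001], [0.002, -0.001, -1.0]]
ft_force: [-1.0, 3.1, 6.7]
grip_width: 0.0409
```

>>> {"op": "send_rows", "data": {
  "targets": [
    [0, 0, -0.3, 0, 0, 0, 36],
    [0, 0, -1.2, 0, 0, 0, 36],
    [0, 0, -2.2, 0, 0, 0, 36],
    [0, 0, -3.0, 0, 0, 0, 36],
    [0, 0, -3.0, 0, 0, 0, 36]
  ]
}}

```text
time_s: 10.55
position: [0.4427, 0.2023, 0.2249]
tool_rot: [[1.0, -0.0, 0.006], [-0.0, -1.0, 0.001], [0.006, -0.001, -1.0]]
ft_force: [-1.0, -0.7, -3.8]
grip_width: 0.0411
```

>>> {"op": "send_rows", "data": {
  "targets": [
    [0, 0, 0, 0, 0, 0, 36],
    [0, 0, 0, 0, 0, 0, 36]
  ]
}}

```text
time_s: 10.8
position: [0.4413, 0.202, 0.2209]
tool_rot: [[1.0, -0.001, -0.003], [-0.001, -1.0, -0.001], [-0.003, 0.001, -1.0]]
ft_force: [-0.6, 0.0, -2.4]
grip_width: 0.0407
```

```bash
python3 - <<'E'
from h import *
s=status.observe(); print(s["time_s"],s["position"],s["ft_force"],s["grip_width"])
o=[]
for n in ("scene","top"):
    im,d=vision.get_image(n); c=proj(n,[s["position"]])[0].astype(int)
    np.savez(n+"2.npz",im=im,d=d)
    x,y=np.clip(c,70,[489,349]); o.append(cv2.resize(im[y-70:y+70,x-70:x+70],(390,390),interpolation=2))
cv2.imwrite("pics/l2.png",np.hstack(o)[:,:,::-1])
E
```

```text
10.8 [0.44128745 0.20196441 0.2208766 ] [-0.58664584  0.04671787 -2.36841708] 0.040690442147634016
```

View pics/l2.png

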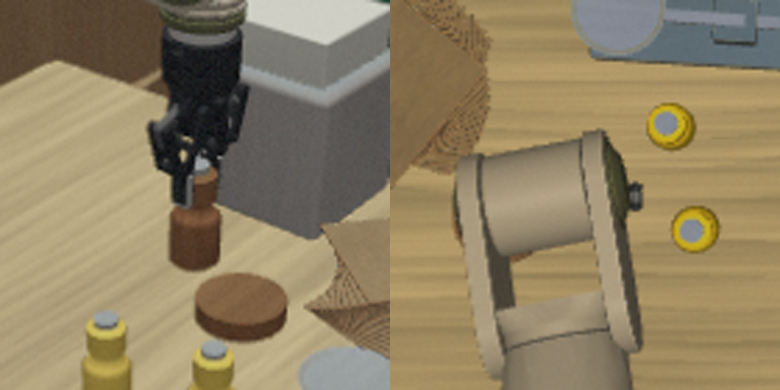

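>>> {"op": "send_rows", "data": {
  "targets": [
    [1.0, 0.1, 0, 0, 0, 0, 36],
    [2.1, 0.2, 0, 0, 0, 0, 36],
    [3.2, 0.3, 0.1, 0, 0, 0, 36],
    [3.9, 0.4, 0.2, 0, 0, 0, 36],
    [4.2, 0.4, 0.3, 0, 0, 0, 36]
  ]
}}

```text
time_s: 11.52
position: [0.6534, 0.1812, 0.2051]
tool_rot: [[1.0, -0.002, -0.002], [-0.002, -1.0, -0.0], [-0.002, 0.0, -1.0]]
ft_force: [-0.3, 0.9, -2.7]
grip_width: 0.0407
```

>>> {"op": "send_rows", "data": {
  "targets": [
    [0, 0, 0, 0, 0, 0, 36],
    [0, 0, 0.1, 0, 0, 0, 36],
    [0, 0, 0.2, 0, 0, 0, 36],
    [0, 0, 0.3, 0, 0, 0, 36],
    [0, 0, 0.4, 0, 0, 0, 36]
  ]
}}

```text
time_s: 12.15
position: [0.6517, 0.1821, 0.1871]
tool_rot: [[1.0, -0.0, 0.0], [-0.0, -1.0, 0.0], [0.0, -0.0, -1.0]]
ft_force: [0.1, 0.7, -3.3]
grip_width: 0.0406
```

Now slowly to level (TCP ≈ 0.161): contact is expected at ≈ 0.173.

>>> {"op": "send_rows", "data": {
  "targets": [
    [0, 0, 0.08, 0, 0, 0, 36],
    [0, 0, 0.16, 0, 0, 0, 36],
    [0, 0, 0.22, 0, 0, 0, 36],
    [0, 0, 0.27, 0, 0, 0, 36],
    [0, 0, 0.31, 0, 0, 0, 36]
  ]
}}

```text
time_s: 12.78
position: [0.652, 0.182, 0.172]
tool_rot: [[1.0, -0.001, 0.0], [-0.001, -1.0, 0.0], [0.0, -0.0, -1.0]]
ft_force: [-0.1, -0.1, -0.5]
grip_width: 0.041
```

>>> {"op": "send_rows", "data": {
  "targets": [
    [0, 0, 0.04, 0, 0, 0, 36],
    [0, 0, 0.08, 0, 0, 0, 36],
    [0, 0, 0.12, 0, 0, 0, 36],
    [0, 0, 0.16, 0, 0, 0, 36],
    [0, 0, 0.16, 0, 0, 0, 36]
  ]
}}

```text
time_s: 13.4
position: [0.6519, 0.182, 0.1636]
tool_rot: [[1.0, -0.001, -0.0], [-0.001, -1.0, 0.0], [-0.0, -0.0, -1.0]]
ft_force: [0.4, 0.1, -1.1]
grip_width: 0.0408
```

>>> {"op": "send_rows", "data": {
  "targets": [
    [0, 0, 0.04, 0, 0, 0, 36],
    [0, 0, 0.08, 0, 0, 0, 36],
    [0, 0, 0.12, 0, 0, 0, 36],
    [0, 0, 0.16, 0, 0, 0, 36],
    [0, 0, 0.18, 0, 0, 0, 36]
  ]
}}

```text
time_s: 14.02
position: [0.6519, 0.182, 0.1546]
tool_rot: [[1.0, -0.001, -0.0], [-0.001, -1.0, 0.0], [-0.0, -0.0, -1.0]]
ft_force: [-0.3, -0.2, -1.3]
grip_width: 0.0405
```

>>> {"op": "send_rows", "data": {
  "targets": [
    [0, 0, 0, 0, 0, 0, 36],
    [0, 0, 0.02, 0, 0, 0, 36]
  ]
}}

```text
time_s: 14.28
position: [0.6519, 0.182, 0.1539]
tool_rot: [[1.0, -0.001, 0.0], [-0.001, -1.0, 0.0], [0.0, -0.0, -1.0]]
ft_force: [0.1, 0.0, -1.4]
grip_width: 0.0407
```

Still carrying ~1.4 N, so this mill looks heavier. I go down to near the stop, then release.

>>> {"op": "send_rows", "data": {
  "targets": [
    [0, 0, 0.03, 0, 0, 0, 36],
    [0, 0, 0.05, 0, 0, 0, 36],
    [0, 0, 0.07, 0, 0, 0, 36],
    [0, 0, 0.08, 0, 0, 0, 36],
    [0, 0, 0.08, 0, 0, 0, 36]
  ]
}}

```text
time_s: 14.9
position: [0.6519, 0.182, 0.1497]
tool_rot: [[1.0, -0.001, -0.0], [-0.001, -1.0, -0.0], [-0.0, 0.0, -1.0]]
ft_force: [-0.2, -0.3, -0.0]
grip_width: 0.0408
```

>>> {"op": "send_rows", "data": {
  "targets": [
    [0, 0, 0, 0, 0, 0, 43],
    [0, 0, 0, 0, 0, 0, 47],
    [0, 0, 0, 0, 0, 0, 58],
    [0, 0, 0, 0, 0, 0, 75],
    [0, 0, 0, 0, 0, 0, 75]
  ],
  "grip_force": 20
}}

```text
time_s: 15.52
position: [0.6519, 0.182, 0.1498]
tool_rot: [[1.0, -0.001, 0.0], [-0.001, -1.0, 0.0], [0.0, -0.0, -1.0]]
ft_force: [-0.7, -0.5, 0.3]
grip_width: 0.0749
```

```bash
python3 - <<'E'
from h import *
s=status.observe(); print(s["time_s"],s["position"],s["ft_force"],s["grip_width"])
im,d=vision.get_image("scene")
cv2.imwrite("pics/p2.png",cv2.resize(im[110:290,220:400],(600,600),interpolation=2)[:,:,::-1])
m=vision.masks_of("scene","pan_left")
for r in m:
    P=cloud("scene",r["pixels"],d)
    if len(P): print(r["p"],r["extent"],np.percentile(P[:,2],[10,50,90]).round(4),np.median(P,0).round(3))
for q in ([.6325,-.0778],[.652,.182]):
  for z in (.188,.212): print(z,cap("scene",im,q,z)[0:2],d[tuple(proj("scene",[[*q,z]])[0].round().astype(int)[::-1])])
  for ang in (0,1,2,3,4,5,6):
    p=proj("scene",[[q[0]+.036*np.cos(ang),q[1]+.036*np.sin(ang),.088]])[0].round().astype(int); print(xyz("scene",[p],[d[p[1],p[0]]])[0].round(3))
E
```

```text
15.525 [0.65189155 0.18198851 0.14982199] [-0.68626249 -0.51046317  0.2955866 ] 0.07485034315781856
0.87 [327.4, 171.7, 361.6, 197.2] [0.0705 0.075  0.0793] [0.661 0.172 0.075]
0.55 [259.1, 214.6, 304.3, 242.6] [0.0971 0.0992 0.1021] [ 0.647 -0.09   0.099]
0.34 [338.7, 115.8, 405.6, 177.8] [0.0142 0.0813 0.0906] [0.627 0.414 0.081]
0.3 [215.1, 296.3, 244.7, 355.2] [0.0207 0.0952 0.1583] [ 0.725 -0.369  0.095]
0.188 (array([ 0.6153752 , -0.05254909]), np.int32(61)) 1.0182742
0.212 (array([ 0.63320965, -0.07657024]), np.int32(61)) 1.0241693
[ 0.675 -0.088  0.1  ]
[ 0.659 -0.058  0.099]
[ 0.652 -0.09   0.14 ]
[ 0.614 -0.096  0.114]
[ 0.617 -0.114  0.099]
[ 0.652 -0.124  0.101]
[ 0.672 -0.097  0.099]
0.188 (array([0.65474412, 0.18326682]), np.int32(26)) 1.190688
0.212 (array([0.67115765, 0.15073447]), np.int32(26)) 1.132397
[0.679 0.199 0.074]
[0.667 0.224 0.078]
[0.664 0.164 0.129]
[0.606 0.204 0.075]
[0.622 0.168 0.075]
[0.658 0.159 0.078]
[0.68  0.185 0.076]
```

View pics/p2.png

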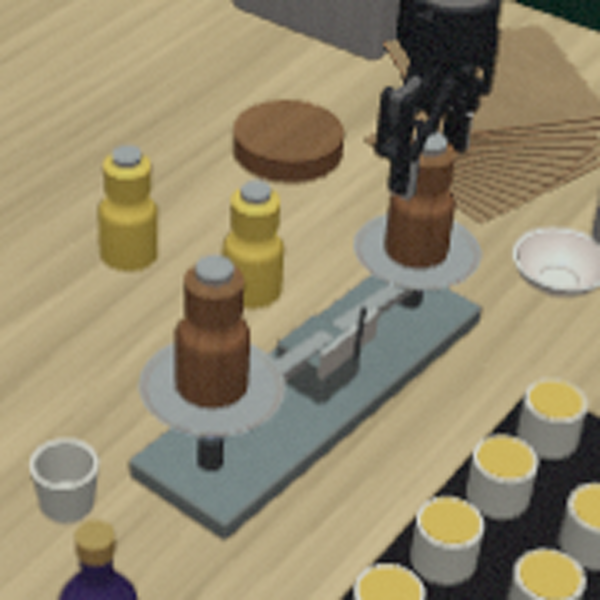

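Both mills are free: left pan down (floor 0.075), right pan up (0.099), so the left mill is heavier. I wait a little for the check, then re-grip the left one.

>>> {"op": "send_rows", "data": {
  "targets": [
    [0, 0, 0, 0, 0, 0, 80],
    [0, 0, 0, 0, 0, 0, 80],
    [0, 0, 0, 0, 0, 0, 80],
    [0, 0, 0, 0, 0, 0, 70]
  ]
}}

```text
time_s: 16.12
position: [0.6519, 0.182, 0.1498]
tool_rot: [[1.0, -0.001, 0.0], [-0.001, -1.0, 0.0], [0.0, -0.0, -1.0]]
ft_force: [0.0, -0.2, 0.1]
grip_width: 0.0699
```

>>> {"op": "send_rows", "data": {
  "targets": [
    [0, 0, 0, 0, 0, 0, 55],
    [0, 0, 0, 0, 0, 0, 47],
    [0, 0, 0, 0, 0, 0, 42],
    [0, 0, 0, 0, 0, 0, 36]
  ],
  "grip_force": 20
}}

```text
time_s: 16.62
position: [0.6519, 0.1822, 0.15]
tool_rot: [[1.0, -0.0, 0.0], [-0.0, -1.0, 0.0], [0.0, -0.0, -1.0]]
ft_force: [-0.0, 1.5, 1.1]
grip_width: 0.0413
```

>>> {"op": "send_rows", "data": {
  "targets": [
    [0, 0, 0, 0, 0, 0, 36],
    [0, 0, -0.05, 0, 0, 0, 36],
    [0, 0, -0.1, 0, 0, 0, 36],
    [0, 0, -0.16, 0, 0, 0, 36],
    [0, 0, -0.22, 0, 0, 0, 36]
  ],
  "grip_force": 40
}}

```text
time_s: 17.25
position: [0.6518, 0.1819, 0.161]
tool_rot: [[1.0, -0.001, -0.0], [-0.001, -1.0, -0.0], [-0.0, 0.0, -1.0]]
ft_force: [0.1, 0.6, -0.4]
grip_width: 0.041
```

>>> {"op": "send_rows", "data": {
  "targets": [
    [0, 0, -0.06, 0, 0, 0, 36],
    [0, 0, -0.12, 0, 0, 0, 36],
    [0, 0, -0.18, 0, 0, 0, 36],
    [0, 0, -0.24, 0, 0, 0, 36],
    [0, 0, -0.3, 0, 0, 0, 36]
  ]
}}

```text
time_s: 17.88
position: [0.6519, 0.1819, 0.1759]
tool_rot: [[1.0, -0.001, -0.0], [-0.001, -1.0, -0.0], [-0.0, 0.0, -1.0]]
ft_force: [-0.4, -0.3, -2.7]
grip_width: 0.041
```

>>> {"op": "send_rows", "data": {
  "targets": [
    [0, 0, -0.2, 0, 0, 0, 36],
    [0, 0, -0.5, 0, 0, 0, 36],
    [0, 0, -1.0, 0, 0, 0, 36],
    [0, 0, -1.4, 0, 0, 0, 36],
    [0, 0, -1.4, 0, 0, 0, 36]
  ]
}}

```text
time_s: 18.5
position: [0.6524, 0.1821, 0.2483]
tool_rot: [[1.0, -0.001, 0.004], [-0.001, -1.0, 0.0], [0.004, -0.0, -1.0]]
ft_force: [-0.2, 0.9, -2.0]
grip_width: 0.0409
```

>>> {"op": "send_rows", "data": {
  "targets": [
    [-0.7, 0.7, 0, 0, 0, 0, 36],
    [-1.5, 1.5, 0, 0, 0, 0, 36],
    [-2.3, 2.3, 0, 0, 0, 0, 36],
    [-3.1, 3.1, 0, 0, 0, 0, 36],
    [-3.6, 3.9, 0, 0, 0, 0, 36]
  ]
}}

```text
time_s: 19.12
position: [0.4697, -0.0137, 0.2455]
tool_rot: [[1.0, -0.0, -0.001], [-0.0, -1.0, 0.0], [-0.001, -0.0, -1.0]]
ft_force: [1.3, -0.6, -2.0]
grip_width: 0.0407
```

>>> {"op": "send_rows", "data": {
  "targets": [
    [0, 1.0, 0, 0, 0, 0, 36],
    [0.1, 2.0, 0, 0, 0, 0, 36],
    [0.2, 3.0, 0, 0, 0, 0, 36],
    [0.4, 4.0, 0, 0, 0, 0, 36],
    [0.54, 5.0, 0.2, 0, 0, 0, 36]
  ]
}}

```text
time_s: 19.75
position: [0.4987, -0.2646, 0.2357]
tool_rot: [[1.0, -0.001, 0.001], [-0.001, -1.0, -0.0], [0.001, 0.0, -1.0]]
ft_force: [-0.5, -0.0, -2.2]
grip_width: 0.0408
```

>>> {"op": "send_rows", "data": {
  "targets": [
    [0.04, 0.84, 0.2, 0, 0, 0, 36],
    [0.04, 0.84, 1.0, 0, 0, 0, 36],
    [0.04, 0.84, 1.6, 0, 0, 0, 36],
    [0.04, 0.84, 1.7, 0, 0, 0, 36],
    [0.04, 0.84, 1.7, 0, 0, 0, 36]
  ]
}}

```text
time_s: 20.38
position: [0.5009, -0.305, 0.1514]
tool_rot: [[1.0, -0.0, 0.001], [-0.0, -1.0, -0.0], [0.001, 0.0, -1.0]]
ft_force: [-0.9, -0.4, -2.0]
grip_width: 0.0408
```

```bash
cat > look.py <<'E'
from h import *
import sys
s=status.observe(); print(s["time_s"],s["position"],s["ft_force"].round(2),s["grip_width"])
p=s["position"]; bz=p[2]-.0734
im,d=vision.get_image("scene"); np.savez("scene3.npz",im=im)
q=cap("scene",im,p[:2]+[.002,.001],bz+.112)
print("scene cap",q)
c=proj("scene",[[p[0],p[1],bz+.03]])[0].astype(int)
sub=cv2.resize(im[c[1]-50:c[1]+50,c[0]-60:c[0]+60],None,fx=6,fy=6,interpolation=2)
def dr(x,y,z,r,col):
    t=np.linspace(0,6.28,60); pp=proj("scene",np.c_[x+r*np.cos(t),y+r*np.sin(t),0*t+z])
    pp=((pp-(c-[60,50])+.5)*6).astype(int); cv2.polylines(sub,[pp.reshape(-1,1,2)],True,col)
x,y=q[0]
dr(x,y,bz+.112,.013,(255,0,0));dr(x,y,bz+.003,.027,(0,255,0));dr(x,y,bz+.052,.027,(0,0,255))
dr(.5016,-.3059,.045,.0285,(255,255,0))
cv2.imwrite(sys.argv[1],sub[:,:,::-1])
im,d=vision.get_image("top"); c=proj("top",[p])[0].astype(int)
cv2.imwrite(sys.argv[1].replace(".png","t.png"),cv2.resize(im[c[1]-50:c[1]+50,c[0]-60:c[0]+60],None,fx=6,fy=6,interpolation=2)[:,:,::-1])
E
python3 look.py pics/s1.png
```

```text
20.375 [ 0.50086571 -0.30500387  0.15143798] [-0.92 -0.38 -2.03] 0.040831499804270914
scene cap (array([ 0.50269562, -0.30465552]), np.int32(62), [np.float64(169.94017094017093), np.float64(226.4178537511871)])
```

View pics/s1.png

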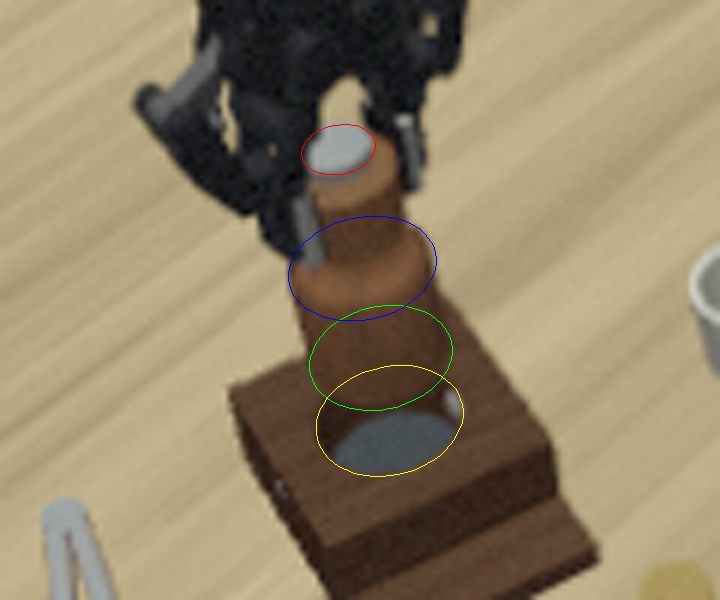

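View pics/s1t.png

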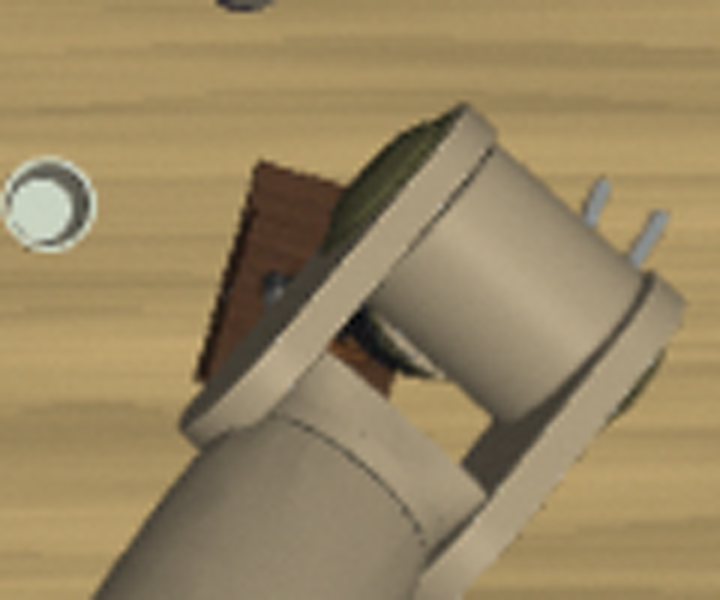

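Scene crop: mill held upright above the socket, cap at (170,226) px, with the disc and one ball visible in the mouth. The mill should go about (-1,-1.3) mm. I correct that, then descend to just above the mouth.

>>> {"op": "send_rows", "data": {
  "targets": [
    [-0.02, 0.03, 0.2, 0, 0, 0, 36],
    [-0.02, 0.03, 0.4, 0, 0, 0, 36],
    [-0.02, 0.03, 0.52, 0, 0, 0, 36],
    [-0.02, 0.03, 0.54, 0, 0, 0, 36],
    [-0.02, 0.03, 0.54, 0, 0, 0, 36]
  ]
}}

```text
time_s: 21.1
position: [0.4997, -0.3065, 0.1239]
tool_rot: [[1.0, -0.001, 0.0], [-0.001, -1.0, -0.0], [0.0, 0.0, -1.0]]
ft_force: [0.1, 0.5, -2.1]
grip_width: 0.0409
```

```bash
python3 look.py pics/s2.png
```

```text
21.1 [ 0.49972102 -0.30647604  0.12387067] [ 0.14  0.5  -2.1 ] 0.04091685241795344
scene cap (array([ 0.50160573, -0.30642996]), np.int32(59), [np.float64(170.8690127077224), np.float64(235.88074291300097)])
```

View pics/s2.png

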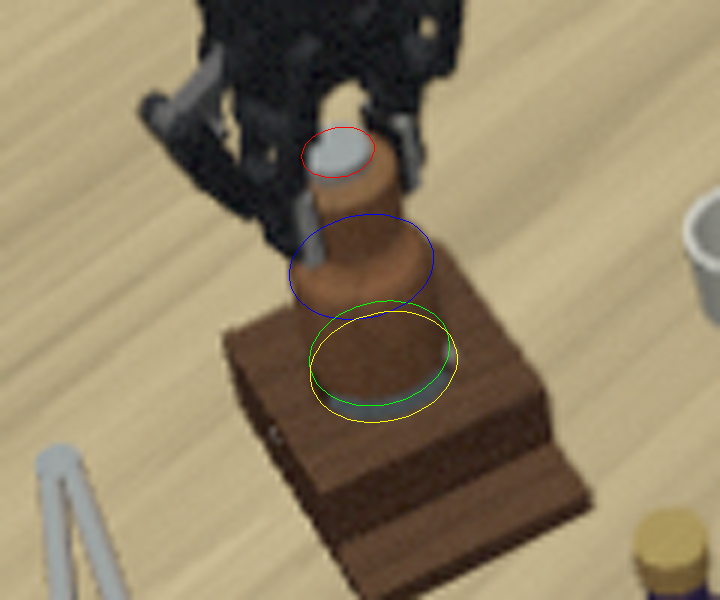

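The foot sits over the mouth with an even gap. Now a felt descent.

>>> {"op": "send_rows", "data": {
  "targets": [
    [0, 0, 0.03, 0, 0, 0, 36],
    [0, 0, 0.06, 0, 0, 0, 36],
    [0, 0, 0.09, 0, 0, 0, 36],
    [0, 0, 0.12, 0, 0, 0, 36]
  ]
}}

```text
time_s: 21.7
position: [0.4996, -0.3064, 0.1177]
tool_rot: [[1.0, -0.001, -0.0], [-0.001, -1.0, 0.0], [-0.0, -0.0, -1.0]]
ft_force: [0.9, 0.6, -1.7]
grip_width: 0.0406
```

>>> {"op": "send_rows", "data": {
  "targets": [
    [0, 0, 0.02, 0, 0, 0, 36],
    [0, 0, 0.04, 0, 0, 0, 36],
    [0, 0, 0.06, 0, 0, 0, 36]
  ]
}}

```text
time_s: 22.08
position: [0.4996, -0.3064, 0.1148]
tool_rot: [[1.0, -0.001, 0.0], [-0.001, -1.0, -0.0], [0.0, 0.0, -1.0]]
ft_force: [-0.6, 0.3, -1.8]
grip_width: 0.0414
```

>>> {"op": "send_rows", "data": {
  "targets": [
    [0, 0, 0.03, 0, 0, 0, 36],
    [0, 0, 0.06, 0, 0, 0, 36],
    [0, 0, 0.09, 0, 0, 0, 36]
  ]
}}

```text
time_s: 22.45
position: [0.4996, -0.3064, 0.1102]
tool_rot: [[1.0, -0.001, 0.0], [-0.001, -1.0, -0.0], [0.0, 0.0, -1.0]]
ft_force: [-0.2, -0.7, -2.4]
grip_width: 0.0406
```

>>> {"op": "send_rows", "data": {
  "targets": [
    [0, 0, 0.03, 0, 0, 0, 36],
    [0, 0, 0.06, 0, 0, 0, 36],
    [0, 0, 0.09, 0, 0, 0, 36]
  ]
}}

```text
time_s: 22.82
position: [0.4999, -0.3062, 0.1061]
tool_rot: [[1.0, -0.001, 0.001], [-0.001, -1.0, 0.0], [0.001, -0.0, -1.0]]
ft_force: [1.1, 3.7, 5.7]
grip_width: 0.0409
```

At the balls. Smaller steps now.

>>> {"op": "send_rows", "data": {
  "targets": [
    [0, 0, 0.02, 0, 0, 0, 36],
    [0, 0, 0.04, 0, 0, 0, 36]
  ]
}}

```text
time_s: 23.08
position: [0.5, -0.3064, 0.1047]
tool_rot: [[1.0, -0.0, 0.001], [-0.0, -1.0, -0.001], [0.001, 0.001, -1.0]]
ft_force: [-1.5, 2.6, 9.4]
grip_width: 0.0408
```

>>> {"op": "send_rows", "data": {
  "targets": [
    [0, 0, 0.02, 0, 0, 0, 36],
    [0, 0, 0.04, 0, 0, 0, 36]
  ]
}}

```text
time_s: 23.32
position: [0.5001, -0.3066, 0.103]
tool_rot: [[1.0, -0.0, 0.002], [-0.0, -1.0, -0.001], [0.002, 0.001, -1.0]]
ft_force: [-0.6, 2.6, 8.6]
grip_width: 0.0406
```

>>> {"op": "send_rows", "data": {
  "targets": [
    [0, 0, 0.02, 0, 0, 0, 36],
    [0, 0, 0.04, 0, 0, 0, 36]
  ]
}}

```text
time_s: 23.58
position: [0.5001, -0.3066, 0.1009]
tool_rot: [[1.0, -0.0, 0.002], [-0.0, -1.0, -0.001], [0.002, 0.001, -1.0]]
ft_force: [-0.1, 2.2, 6.8]
grip_width: 0.0408
```

>>> {"op": "send_rows", "data": {
  "targets": [
    [0, 0, 0.02, 0, 0, 0, 36],
    [0, 0, 0.04, 0, 0, 0, 36]
  ]
}}

```text
time_s: 23.82
position: [0.5001, -0.3066, 0.0987]
tool_rot: [[1.0, -0.001, 0.002], [-0.001, -1.0, -0.001], [0.002, 0.001, -1.0]]
ft_force: [0.3, 2.1, 3.2]
grip_width: 0.0409
```

>>> {"op": "send_rows", "data": {
  "targets": [
    [0, 0, 0.02, 0, 0, 0, 36],
    [0, 0, 0.04, 0, 0, 0, 36]
  ]
}}

```text
time_s: 24.08
position: [0.5001, -0.3066, 0.0965]
tool_rot: [[1.0, -0.0, 0.002], [-0.0, -1.0, -0.001], [0.002, 0.001, -1.0]]
ft_force: [1.0, 2.4, 7.4]
grip_width: 0.0409
```

>>> {"op": "send_rows", "data": {
  "targets": [
    [0, 0, 0.02, 0, 0, 0, 36],
    [0, 0, 0.04, 0, 0, 0, 36]
  ]
}}

```text
time_s: 24.32
position: [0.5001, -0.3067, 0.0945]
tool_rot: [[1.0, -0.001, 0.002], [-0.001, -1.0, -0.001], [0.002, 0.001, -1.0]]
ft_force: [1.0, 2.0, 9.0]
grip_width: 0.0403
```

>>> {"op": "send_rows", "data": {
  "targets": [
    [0, 0, 0.02, 0, 0, 0, 36],
    [0, 0, 0.04, 0, 0, 0, 36]
  ]
}}

```text
time_s: 24.58
position: [0.5001, -0.3066, 0.0924]
tool_rot: [[1.0, -0.0, 0.001], [-0.0, -1.0, -0.001], [0.001, 0.001, -1.0]]
ft_force: [0.2, 1.7, 5.4]
grip_width: 0.0407
```

>>> {"op": "send_rows", "data": {
  "targets": [
    [0, 0, 0.02, 0, 0, 0, 36],
    [0, 0, 0.03, 0, 0, 0, 36]
  ]
}}

```text
time_s: 24.82
position: [0.5001, -0.3066, 0.0908]
tool_rot: [[1.0, -0.001, 0.001], [-0.001, -1.0, -0.001], [0.001, 0.001, -1.0]]
ft_force: [1.2, 2.8, 5.1]
grip_width: 0.041
```

>>> {"op": "send_rows", "data": {
  "targets": [
    [0, 0, 0.015, 0, 0, 0, 36],
    [0, 0, 0.03, 0, 0, 0, 36]
  ]
}}

```text
time_s: 25.08
position: [0.5001, -0.3067, 0.0895]
tool_rot: [[1.0, -0.001, 0.002], [-0.001, -1.0, -0.001], [0.002, 0.001, -1.0]]
ft_force: [3.2, 3.0, 9.3]
grip_width: 0.0408
```

>>> {"op": "send_rows", "data": {
  "targets": [
    [0, 0, 0.01, 0, 0, 0, 36],
    [0, 0, 0.02, 0, 0, 0, 36]
  ]
}}

```text
time_s: 25.32
position: [0.5006, -0.3067, 0.0893]
tool_rot: [[1.0, -0.0, 0.003], [-0.0, -1.0, -0.002], [0.003, 0.002, -1.0]]
ft_force: [0.5, 4.4, 15.6]
grip_width: 0.041
```

>>> {"op": "send_rows", "data": {
  "targets": [
    [0, 0, 0.006, 0, 0, 0, 36],
    [0, 0, 0.01, 0, 0, 0, 36]
  ]
}}

```text
time_s: 25.58
position: [0.5007, -0.3066, 0.0892]
tool_rot: [[1.0, -0.0, 0.003], [-0.0, -1.0, -0.002], [0.003, 0.002, -1.0]]
ft_force: [1.9, 5.0, 17.5]
grip_width: 0.041
```

Command deeper gives force (17.5 N) without motion, so the disc is reached at about 29 mm. I relieve the push and release, then re-check by pressing on the cap.

>>> {"op": "send_rows", "data": {
  "targets": [
    [0, 0, -0.02, 0, 0, 0, 36],
    [0, 0, -0.03, 0, 0, 0, 36],
    [0, 0, -0.03, 0, 0, 0, 43],
    [0, 0, -0.03, 0, 0, 0, 50],
    [0, 0, -0.03, 0, 0, 0, 60]
  ]
}}

```text
time_s: 26.2
position: [0.4994, -0.3065, 0.0885]
tool_rot: [[1.0, -0.001, -0.001], [-0.001, -1.0, 0.0], [-0.001, -0.0, -1.0]]
ft_force: [-0.1, 0.0, 1.3]
grip_width: 0.0599
```

>>> {"op": "send_rows", "data": {
  "targets": [
    [0, 0, 0, 0, 0, 0, 80],
    [0, 0, -0.2, 0, 0, 0, 80],
    [0, 0, -1.0, 0, 0, 0, 80],
    [0, 0, -1.8, 0, 0, 0, 60],
    [0, 0, -2.0, 0, 0, 0, 30]
  ]
}}

```text
time_s: 26.82
position: [0.5003, -0.307, 0.1921]
tool_rot: [[1.0, -0.0, 0.004], [-0.0, -1.0, -0.004], [0.004, 0.004, -1.0]]
ft_force: [-0.2, 0.3, -0.1]
grip_width: 0.0452
```

>>> {"op": "send_rows", "data": {
  "targets": [
    [0, 0, 0, 0, 0, 0, 0],
    [0, 0, 0, 0, 0, 0, 0],
    [0, 0, 0, 0, 0, 0, 0],
    [0, 0, 0, 0, 0, 0, 0]
  ]
}}

```text
time_s: 27.32
position: [0.4995, -0.3063, 0.1882]
tool_rot: [[1.0, -0.001, -0.001], [-0.001, -1.0, 0.001], [-0.001, -0.001, -1.0]]
ft_force: [0.2, -0.3, 0.3]
grip_width: 0.0001
```

```bash
cat > look2.py <<'E'
from h import *
import sys
s=status.observe(); print(s["time_s"],s["position"],s["ft_force"].round(2),s["grip_width"])
im,d=vision.get_image("scene")
for z in (.127,): print(cap("scene",im,[.5016,-.3060],z))
c=proj("scene",[[.5,-.3,.1]])[0].astype(int)
cv2.imwrite(sys.argv[1],cv2.resize(im[c[1]-50:c[1]+50,c[0]-60:c[0]+60],None,fx=6,fy=6,interpolation=2)[:,:,::-1])
q=proj("scene",[[.5016,-.306,.127]])[0].round().astype(int)
P=cloud("scene",cv2.circle(np.zeros(d.shape,np.uint8),[int(q[0]),int(q[1])],4,1,-1)>0,d); print("cap z",np.median(P,0),len(P))
E
python3 look2.py pics/s3.png
```

```text
27.325 [ 0.4994945  -0.3063219   0.18817429] [ 0.19 -0.34  0.26] 7.8460522951263e-05
(array([ 0.49978922, -0.30501438]), np.int32(71), [np.float64(173.14463840399003), np.float64(246.54114713216958)])
cap z [ 0.50158054 -0.30685185  0.12808396] 49
```

View pics/s3.png

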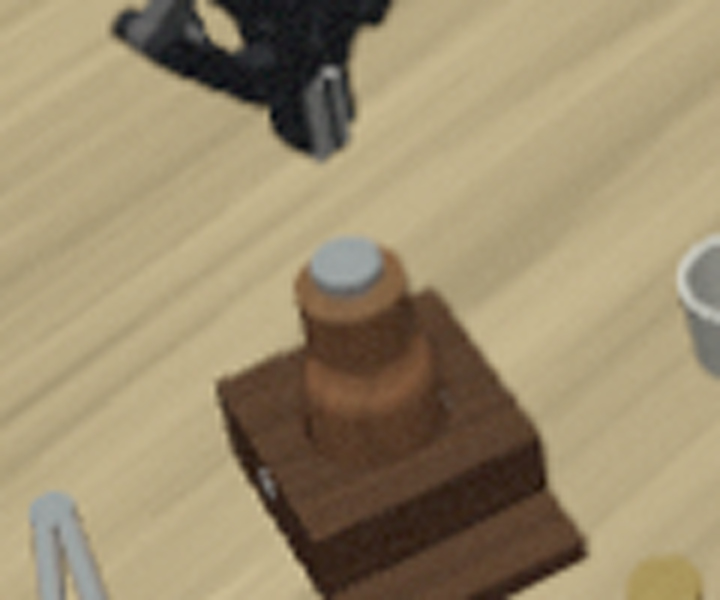

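The mill stands upright in the socket, its cap at about (173,246) px, cap height ≈ 0.128. Now I press on the cap with closed fingers to confirm it is home.

>>> {"op": "send_rows", "data": {
  "targets": [
    [0, 0, 0.5, 0, 0, 0, 0],
    [0, 0, 0.9, 0, 0, 0, 0],
    [0, 0, 1.1, 0, 0, 0, 0],
    [0, 0, 1.12, 0, 0, 0, 0],
    [0, 0, 1.12, 0, 0, 0, 0]
  ]
}}

```text
time_s: 28.0
position: [0.4999, -0.3066, 0.1335]
tool_rot: [[1.0, -0.0, 0.001], [-0.0, -1.0, -0.001], [0.001, 0.001, -1.0]]
ft_force: [-0.8, -0.2, -0.4]
grip_width: -0.0001
```

>>> {"op": "send_rows", "data": {
  "targets": [
    [0, 0, 0.03, 0, 0, 0, 0],
    [0, 0, 0.06, 0, 0, 0, 0]
  ]
}}

```text
time_s: 28.25
position: [0.4997, -0.3065, 0.1301]
tool_rot: [[1.0, -0.001, 0.0], [-0.001, -1.0, -0.0], [0.0, 0.0, -1.0]]
ft_force: [-0.6, -0.5, 0.0]
grip_width: -0.0001
```

>>> {"op": "send_rows", "data": {
  "targets": [
    [0, 0, 0.02, 0, 0, 0, 0],
    [0, 0, 0.04, 0, 0, 0, 0]
  ]
}}

```text
time_s: 28.5
position: [0.4999, -0.3066, 0.1282]
tool_rot: [[1.0, -0.001, 0.001], [-0.001, -1.0, -0.001], [0.001, 0.001, -1.0]]
ft_force: [-0.3, 0.4, 5.6]
grip_width: 0.0003
```

>>> {"op": "send_rows", "data": {
  "targets": [
    [0, 0, 0.01, 0, 0, 0, 0],
    [0, 0, 0.02, 0, 0, 0, 0]
  ]
}}

```text
time_s: 28.75
position: [0.5001, -0.3068, 0.1278]
tool_rot: [[1.0, -0.001, 0.002], [-0.001, -1.0, -0.002], [0.002, 0.002, -1.0]]
ft_force: [-0.4, 0.1, 7.3]
grip_width: 0.0002
```

>>> {"op": "send_rows", "data": {
  "targets": [
    [0, 0, 0.01, 0, 0, 0, 0],
    [0, 0, 0.02, 0, 0, 0, 0]
  ]
}}

```text
time_s: 29.0
position: [0.5004, -0.3068, 0.1272]
tool_rot: [[1.0, -0.0, 0.003], [-0.0, -1.0, -0.002], [0.003, 0.002, -1.0]]
ft_force: [0.7, 1.0, 11.3]
grip_width: -0.0002
```

>>> {"op": "send_rows", "data": {
  "targets": [
    [0, 0, 0.01, 0, 0, 0, 0],
    [0, 0, 0.01, 0, 0, 0, 0]
  ]
}}

```text
time_s: 29.25
position: [0.5005, -0.3068, 0.1272]
tool_rot: [[1.0, -0.0, 0.003], [-0.0, -1.0, -0.002], [0.003, 0.002, -1.0]]
ft_force: [-0.3, 1.5, 12.1]
grip_width: 0.0001
```

>>> {"op": "send_rows", "data": {
  "targets": [
    [0, 0, 0.01, 0, 0, 0, 0],
    [0, 0, 0.01, 0, 0, 0, 0]
  ]
}}

```text
time_s: 29.5
position: [0.5006, -0.3069, 0.1272]
tool_rot: [[1.0, -0.0, 0.004], [-0.0, -1.0, -0.003], [0.004, 0.003, -1.0]]
ft_force: [0.2, 2.1, 14.8]
grip_width: 0.0003
```

>>> {"op": "send_rows", "data": {
  "targets": [
    [0, 0, 0.01, 0, 0, 0, 0],
    [0, 0, 0.01, 0, 0, 0, 0]
  ]
}}

```text
time_s: 29.75
position: [0.5007, -0.3069, 0.1271]
tool_rot: [[1.0, -0.0, 0.004], [-0.0, -1.0, -0.003], [0.004, 0.003, -1.0]]
ft_force: [-1.7, 3.0, 17.9]
grip_width: 0.0001
```

Hard stop at 0.1271 (17.9 N with no further motion), so it is home. I retract and do the final check.

>>> {"op": "send_rows", "data": {
  "targets": [
    [0, 0, -0.1, 0, 0, 0, 0],
    [0, 0, -0.6, 0, 0, 0, 0],
    [0, 0, -1.4, 0, 0, 0, 0],
    [0, 0, -2.2, 0, 0, 0, 0],
    [-1.0, 0.3, -2.4, 0, 0, 0, 0]
  ]
}}

```text
time_s: 30.38
position: [0.451, -0.3215, 0.2463]
tool_rot: [[1.0, 0.003, 0.003], [0.003, -1.0, -0.003], [0.003, 0.003, -1.0]]
ft_force: [-0.1, -0.9, -0.3]
grip_width: 0.0001
```

>>> {"op": "send_rows", "data": {
  "targets": [
    [-1.0, 0.3, 0, 0, 0, 0, 0],
    [-2.0, 0.6, 0, 0, 0, 0, 0],
    [-2.0, 0.6, 0, 0, 0, 0, 0],
    [-2.0, 0.6, 0, 0, 0, 0, 0]
  ]
}}

```text
time_s: 30.88
position: [0.3499, -0.3513, 0.2443]
tool_rot: [[1.0, -0.001, 0.0], [-0.001, -1.0, 0.0], [0.0, -0.0, -1.0]]
ft_force: [0.4, 0.2, -1.3]
grip_width: 0.0002
```

```bash
python3 look2.py pics/s4.png; python3 - <<'E'
from h import *
im,d=vision.get_image("scene"); cv2.imwrite("pics/fin.png",im[:,:,::-1])
im,d=vision.get_image("top"); cv2.imwrite("pics/fint.png",im[:,:,::-1])
for q,z in (([.5016,-.303],.127),([.633,-.075],.188)):
  print(cap("top",im,q,z)[:2])
E
```

```text
30.875 [ 0.34989425 -0.35133289  0.24429135] [ 0.45  0.2  -1.27] 0.00020488703137679242
(array([ 0.50161682, -0.30585594]), np.int32(68), [np.float64(173.41948802642443), np.float64(247.1238645747316)])
cap z [ 0.50067133 -0.30658508  0.12714645] 49
(array([ 0.500334  , -0.30393561]), np.int32(52))
(array([ 0.62524967, -0.06980842]), np.int32(292))
```

View pics/fin.png

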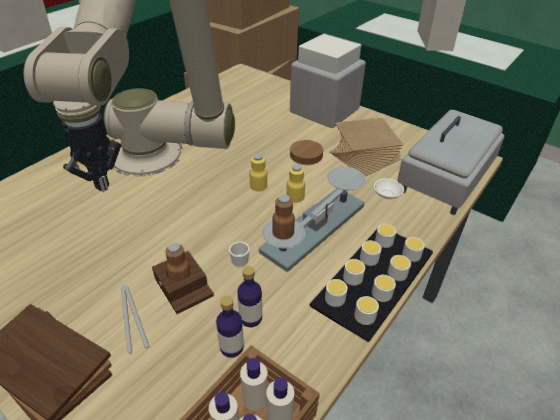

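View pics/fint.png

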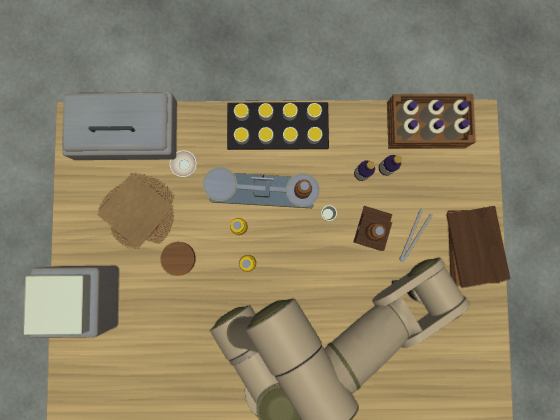

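The pictures show the lighter mill upright on the lowered right pan (scene 284,220) and the heavier mill upright in the caddy (174,262). Nothing else has been disturbed and the arm is clear, so I hand in.

```bash
python3 -c "
from rig import env
print(env.close_job())"
```

```text
the job is handed in; nothing more can be done
None
```

The job is handed in at about 31 s. The heavier mill is home in the caddy socket, and the lighter mill is standing on the right pan.

**Weighing:** I put the mill from (0.47, -0.10) on the right pan and the one from (0.44, 0.20) on the left, and let go of both. The left pan went fully down (floor at about 0.075 m, against 0.099 m on the right). The wrist force agreed: about 2.0-2.4 N for the left mill and 1.8 N for the right.

**Pressing home:** I lowered the left mill into the socket past the balls, with about 9 N on the way. It stopped hard about 29 mm below the mouth at 17.5 N. After letting go I pressed on the cap with closed fingers. It sank about 1 mm more and stopped hard at a cap height of 0.127 m (17.9 N), about 30 mm below the mouth. The highest push I read was 17.9 N.

**Last checks:**
- **Mill in the socket:** it is upright, and both cameras put its cap within 1 mm of the socket centre.
- **Lighter mill:** it looked upright on its pan, but my numeric cap measurement on it in the top view failed, so I went by the pictures.
- **Rest of the table:** the other things look unmoved, and the arm is clear.
- **Camera disagreement:** the two cameras differ by a steady 1-2.5 mm, so I centred the mill over the socket with the scene camera alone.

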